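# Pack the gift tray with the ordered preserves

## Robot

A 7-joint arm with a two-finger parallel gripper is mounted at the origin on the work surface. World frame = base frame: x ahead of the robot, y to its left, z up, the work surface at z = 0. Lengths are in mm, angles in rad, forces in N, time in s.
With the tool pointing down it reaches from about 350 to 900 mm from the base axis. Payload 19.9 kg.
Tool frame: the origin (TCP) lies at the very end of the fingers, on their centre line; the grasp point (between the pads) lies manip.tcp_to_grasp behind it (manip.tcp_to_grasp is the distance from the TCP to the grasp point, in mm); z points along the fingers, y is the line along which they close (so a half turn about z gives the same grasp; the last joint's range is limited). The gripper opens to 94 mm and grips with 3 to 60 N. Pads are 16 mm wide; open, the fingers measure 119 mm over their backs; the gripper's body (75 mm by 177 mm) begins 78 mm behind the grasp point.
Start: joints at [1.099, 0.417, -0.01, 1.614, 0.005, 1.111, -0.053], TCP at [260.99, -567.876, 205.425] pointing down, gripper open.
Joint ranges: [-2.81, 2.81], [-0.39, 2.02], [-1.27, 1.25], [0.06, 2.57], [-1.19, 4.33], [0.19, 2], [-2.82, 2.82]. Speed limits (rad/s): [1.89, 1.89, 2.39, 2.39, 3.01, 3.01, 3.01].

## Interface

Orientations are given as a unit quaternion [x, y, z, w].
In Python, from cell import manip, eyes, workorder gives the robot as it stands. The module is installed in compiled form; this text tells all that it offers.
- The arm moves only by the tool drive_tool, never from a script. Its argument "series" is a list of rows, each a list of 6 numbers: the shift along the tool's x, y, z in m, then the turn, a rotation vector about the tool's x, y, z in rad. In form: [[x, y, z, ax, ay, az], ...]. A call has 1 to 8 rows; each row shifts and turns the commanded pose from where the row before left it, along the tool's axes as they then stand; what a row does not reach is not made up. A row lasts 1/12 s, in which the tool goes at most 41.7 mm and 7.16 degrees, less where a joint would pass 70% of its speed; a pose out of reach is approached as far as the arm can. A call with a gripper value outside its range is refused whole. "fingers" is the opening, from 0 (shut) to 1 (fully open), set as the call begins (left out, the last holds). The fingers move at their own pace and stop on an object; the grip force is fixed at half the most. Time passes only in rows, so rows that do not move let the fingers close. It gives the time, the measured TCP pose, the force, the opening and the grip force at its end, in the units of the state.
- manip.get_obs(): the state, without advancing time (a new reading comes with each control period).
- eyes.camera(name): name is "scene" or "side" or "wrist"; returns a dict with "color" (384x512x3 uint8, red, green, blue), "z_map" (384x512 float32, mm along the optical axis (not along the pixel's ray), 0 where there is no reading), "vfov" (degrees; the focal length in pixels is half the picture's height over the tangent of half this angle, whatever the lens; pixels are square), "cx", "cy" (the principal point, pixels), "R" (3x3) and "t" (3): a world point X has camera coordinates R X + t. Camera axes: x right, y down, z forward; pixel columns grow to the right and rows downward; lengths in mm; the calibration is good to about 2 mm. The wrist camera is an equidistant fisheye: a pixel r from the principal point sees the ray r / f radians off the axis. A picture is of the moment at which its call begins.
- workorder.hand_in(): hands the job in; it is judged then, once.
The state is a dict: "time": time; "joints": joint angles; "joint_velocities": joint speeds; "effort": joint torques, N m; "ee_pos": TCP position; "eef_rot": TCP orientation; "force": force on the tool from outside, world axes, zero at the start; "torque": the same for the moment, N m; "opening": finger opening in mm; "grip_force": force on a finger pad.
Only numpy, scipy, OpenCV 4.12 (cv2) and the standard library are available. Lean on these libraries where they do the work, as an engineer would, in place of code of your own. Each camera call takes 0.05 s, during which the arm holds its last target. There are 200 camera calls.

## Task

Pack this order: put the red-, yellow- and green-stickered jars upright into the divided gift tray, each standing on the card of its own colour, and set them down gently rather than dropping them. Leave the blue-stickered jar and the jar without a sticker standing where they are, and do not disturb the dropper bottle already in the tray.

Things in the scene. Friction and masses are not known exactly. Their poses are not given: they have to be found in the camera images.
- jar_red_center (a point): glass jar of strawberry jam: upright cylinder 50 mm in diameter and 80 mm tall, about 0.2 kg, gold lid (the top 15 mm) with a round red sticker (33 mm, white rim) on top and a paper label with a band of the same colour; this point is the jar's centre, 40 mm above its underside, z up along the jar. It starts standing on the table, at least 95 mm (centre to centre) from any other jar.
- jar_yellow_center (a point): glass jar of lemon curd: upright cylinder 50 mm in diameter and 80 mm tall, about 0.2 kg, gold lid (the top 15 mm) with a round yellow sticker (33 mm, white rim) on top and a paper label with a band of the same colour; this point is the jar's centre, 40 mm above its underside, z up along the jar. It starts standing on the table, at least 95 mm (centre to centre) from any other jar.
- jar_green_center (a point): glass jar of green relish: upright cylinder 50 mm in diameter and 80 mm tall, about 0.2 kg, gold lid (the top 15 mm) with a round green sticker (33 mm, white rim) on top and a paper label with a band of the same colour; this point is the jar's centre, 40 mm above its underside, z up along the jar. It starts standing on the table, at least 95 mm (centre to centre) from any other jar.
- jar_blue_center (a point): glass jar of blueberry jam: upright cylinder 50 mm in diameter and 80 mm tall, about 0.2 kg, gold lid (the top 15 mm) with a round blue sticker (33 mm, white rim) on top and a paper label with a band of the same colour; this point is the jar's centre, 40 mm above its underside, z up along the jar. It starts standing on the table, at least 95 mm (centre to centre) from any other jar. No card in the tray has this colour: it does not belong to this order.
- jar_plain_center (a point): look-alike: the same jar and gold lid (50 mm in diameter, 80 mm tall), filled with red jam but with no label and no sticker on the lid; not ready for sale. This point is its centre, 40 mm above its underside
- tray: fixed shallow cardboard gift tray, 168 x 168 mm outside, walls and cross-shaped divider 4 mm thick, all 35 mm high above the table, floor 4 mm thick: four open square cells of 78 mm, their centres 41 mm from the tray's centre along both its x and its y axis. Origin: centre of its underside, on the table; x and y along its sides
- card_red: red square card, 66 x 66 x 2 mm, fixed flat on the floor in the centre of one of the tray's cells; it marks the cell for the red-stickered jar. Origin: centre of its underside, 4 mm above the table; a jar stands on its top, 6 mm above the table
- card_yellow: yellow square card, 66 x 66 x 2 mm, fixed flat on the floor in the centre of one of the tray's cells; it marks the cell for the yellow-stickered jar. Origin: centre of its underside, 4 mm above the table; a jar stands on its top, 6 mm above the table
- card_green: green square card, 66 x 66 x 2 mm, fixed flat on the floor in the centre of one of the tray's cells; it marks the cell for the green-stickered jar. Origin: centre of its underside, 4 mm above the table; a jar stands on its top, 6 mm above the table
- bottle_center (a point): small amber dropper bottle with black cap, 34 mm in diameter and 92 mm tall, already packed: it stands loose in the centre of the tray's fourth cell (no card), its underside 4 mm above the table. This point is on its axis, 46 mm above its underside
Not all that is in view belongs to the job. What is shaped like the part that bears jar_red_center but pink is not meant.

How it is judged (in metres and radians):
At the end, for the whole second after the job is handed in: The red, yellow and green jars each stand upright (within 0.1 rad) at rest in the cell of their own card (centre within 22 mm of the card's centre, height within 5 mm of standing on the card); the blue and unstickered jars and the dropper bottle still stand upright within 20 mm of where they began (horizontal distance between jar_red_center and card_red below 0.022 m and height (world z) of jar_red_center between 0.041 and 0.051 m and angle between each of jar_red_center, jar_yellow_center, jar_green_center's own z axis and vertical below 0.1 rad and linear speed of each of jar_red, jar_yellow, jar_green below 0.02 m/s and horizontal distance between jar_yellow_center and card_yellow below 0.022 m and height (world z) of jar_yellow_center between 0.041 and 0.051 m and horizontal distance between jar_green_center and card_green below 0.022 m and height (world z) of jar_green_center between 0.041 and 0.051 m and distance of each of jar_blue_center, jar_plain_center, bottle_center from where it was at the start of the episode below 0.02 m and angle between each of jar_blue_center, jar_plain_center, bottle_center's own z axis and vertical below 0.15 rad); the robot touches nothing.
It fails at once if a look-alike jar or the packed bottle is moved more than 20 mm or tipped (distance of any of jar_blue_center, jar_plain_center, bottle_center from where it was at the start of the episode above 0.02 m or angle between any of jar_blue_center, jar_plain_center, bottle_center's own z axis and vertical above 0.3 rad).
It fails at once if a jar is dropped into the tray (faster than 0.55 m/s within the last 25 mm) ((horizontal distance between jar_red_center and tray below 0.085 m and height (world z) of jar_red_center below 0.071 m and linear speed of jar_red above 0.55 m/s) or (horizontal distance between jar_yellow_center and tray below 0.085 m and height (world z) of jar_yellow_center below 0.071 m and linear speed of jar_yellow above 0.55 m/s) or (horizontal distance between jar_green_center and tray below 0.085 m and height (world z) of jar_green_center below 0.071 m and linear speed of jar_green above 0.55 m/s)).
It also fails if it takes over 80 s, if anything falls off the work surface, if the arm or the gripper's body presses on something with over 40 N, if the wrist force passes 120 N, or if a joint passes its speed limit or range.

## Working session

There is one attempt and no reset: what is moved stays moved. The work goes in short steps, Python scripts to look and compute and a tool call to move; the robot and the scene stay as the last step left them, time stands still between calls to the robot, and variables do not carry over. Pictures are saved under pics/ and viewed, at most 14 in all, crops included, and the job is handed in when it is done.

Besides the shell and the picture viewer there is one more tool, called after "Call:" by a JSON object that holds its "op" and its "data", one argument or row to a line. drive_tool: Moves the arm, as the interface text tells. Its arguments: {"type":"object","properties":{"series":{"type":"array"},"fingers":{"type":"number"}},"required":["series"]}

```bash
mkdir -p pics; python3 - <<'E'
from cell import manip, eyes
import cv2, numpy as np
o=manip.get_obs(); print(o, manip.tcp_to_grasp)
for n in ("scene","side"):
    d=eyes.camera(n); cv2.imwrite(f"pics/{n}0.png",d["color"][...,::-1]); np.savez(f"{n}0.npz",**d)
    print(n,d["vfov"],d["cx"],d["cy"],d["R"],d["t"])
E
```

```text
{'time': 0.0, 'joints': array([ 1.09845875,  0.41798381, -0.01033657,  1.61415198,  0.00466414,
        1.11072593, -0.05300779]), 'joint_velocities': array([ 9.70901574e-04,  6.83593016e-04,  1.46509337e-03,  1.48862764e-03,
       -3.07523353e-04,  9.73028345e-05, -6.72713711e-04]), 'effort': array([-1.52919769e-03, -8.51262045e+01,  6.37850258e-01, -4.25991404e+01,
       -4.88625246e-02,  1.85613509e-02,  1.79599697e-04]), 'ee_pos': array([ 260.87805308, -567.53336267,  204.82832368]), 'eef_rot': array([ 9.76885157e-01,  2.13763894e-01, -1.55844157e-04, -6.02683877e-04]), 'force': array([ 0.27763189, -0.1399561 , -0.54368769]), 'torque': array([-0.02019642,  0.03961065,  0.06214945]), 'grip_force': 0.0, 'opening': 93.8251073244053} 18.8
scene 51.91639900007006 258.9822484548446 188.0617348302076 [[ 0.69636184  0.71756161 -0.01362095]
 [ 0.58343011 -0.57704184 -0.5715173 ]
 [-0.41795873  0.39003596 -0.82047696]] [-280.46522403 -250.22774006 1242.70698438]
side 46.3776064674143 257.6033371366611 189.06913339877065 [[-0.71321085 -0.70073753 -0.0172395 ]
 [-0.45862104  0.4851018  -0.74454213]
 [ 0.53009152 -0.52310913 -0.66735284]] [ 281.14061918  286.24319927 1067.34150331]
```

View pics/scene0.png

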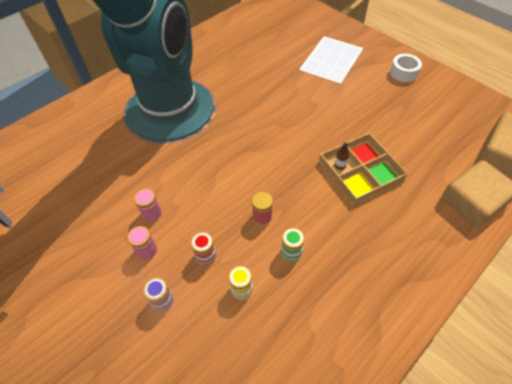

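View pics/side0.png

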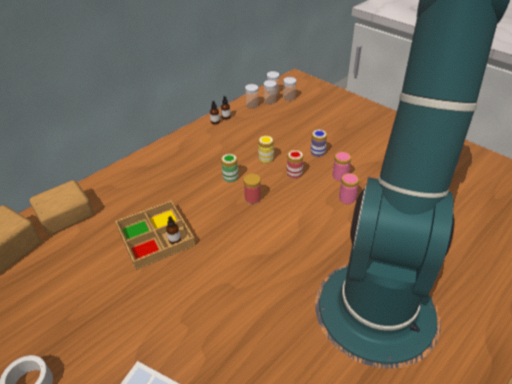

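The scene view shows red at (202,241), yellow at (240,275), green at (292,238), blue at (155,288) and plain at (262,200). Pink decoys are at (145,197) and (139,236). The tray is near (362,170), with red card (364,152), yellow (357,186), green (383,174) and the bottle at (342,157). The side view agrees.

```bash
cat > loc.py <<'E'
import numpy as np, cv2
def ray(d,u,v,z):
    f=192/np.tan(np.radians(d["vfov"]/2)); R,t=d["R"],d["t"]
    c=-R.T@t; r=R.T@np.array([(u-d["cx"])/f,(v-d["cy"])/f,1]); return c+r*(z-c[2])/r[2]
def zpt(d,u,v):
    f=192/np.tan(np.radians(d["vfov"]/2)); z=float(d["z_map"][int(round(v)),int(round(u))])
    return d["R"].T@(np.array([(u-d["cx"])/f*z,(v-d["cy"])/f*z,z])-d["t"])
H={"red":[(0,6),(174,180)],"yellow":[(24,34)],"green":[(50,80)],"blue":[(112,135)],"gold":[(16,24)]}
def blob(d,col,u,v,w=16):
    h=cv2.cvtColor(d["color"],cv2.COLOR_RGB2HSV); m=np.zeros(h.shape[:2],np.uint8)
    for a,b in H[col]: m|=cv2.inRange(h,(a,150,110),(b,255,255))
    k=np.zeros_like(m); k[v-w:v+w,u-w:u+w]=1; m*=k
    n,l,s,c=cv2.connectedComponentsWithStats(m); i=1+np.argmax(s[1:,4]); return c[i],s[i,4]
E
python3 - <<'E'
from loc import *
P={"scene":{"jar":{"red":(202,241),"yellow":(240,275),"green":(292,238),"blue":(155,288),"gold":(262,200)},"card":{"red":(364,152),"yellow":(357,186),"green":(383,174)}},
"side":{"jar":{"red":(295,155),"yellow":(266,142),"green":(230,158),"blue":(319,133),"gold":(252,181)},"card":{"red":(146,248),"yellow":(164,219),"green":(136,230)}}}
for n in P:
  d=dict(np.load(n+"0.npz"))
  for k,z in (("jar",80),("card",6)):
    for c,(u,v) in P[n][k].items():
      (a,b),s=blob(d,c,u,v, 10 if k=="jar" else 16); print(n,k,c,(round(a,1),round(b,1)),s,ray(d,a,b,z).round(1),zpt(d,a,b).round(1))
E
```

```text
scene jar red (np.float64(201.3), np.float64(241.0)) 111 [ 469.7 -244.    80. ] [ 468.8 -243.6   78.2]
scene jar yellow (np.float64(239.6), np.float64(275.8)) 143 [ 590.9 -238.3   80. ] [ 591.  -238.4   80.4]
scene jar green (np.float64(292.9), np.float64(236.8)) 86 [606.7 -89.8  80. ] [606.  -88.9  77.9]Traceback (most recent call last):
  File "<stdin>", line 8, in <module>
  File "loc.py", line 13, in blob
    n,l,s,c=cv2.connectedComponentsWithStats(m); i=1+np.argmax(s[1:,4]); return c[i],s[i,4]
                                                     ~~~~~~~~~^^^^^^^^^
    return _wrapfunc(a, 'argmax', axis=axis, out=out, **kwds)
    return bound(*args, **kwds)
ValueError: attempt to get argmax of an empty sequence
```

```bash
sed -i 's/(a,150,110)/(a,110,60)/; s/(112,135)/(105,140)/; s/(50,80)/(45,90)/' loc.py
python3 - <<'E'
from loc import *
P={"scene":{"jar":{"red":(202,241),"yellow":(240,275),"green":(292,238),"blue":(155,288),"gold":(262,200)},"card":{"red":(364,152),"yellow":(357,186),"green":(383,174)}},
"side":{"jar":{"red":(295,155),"yellow":(266,142),"green":(230,158),"blue":(319,133),"gold":(252,181)},"card":{"red":(146,248),"yellow":(164,219),"green":(136,230)}}}
for n in P:
  d=dict(np.load(n+"0.npz"))
  for k,z in (("jar",80),("card",6)):
    for c,(u,v) in P[n][k].items():
      try: (a,b),s=blob(d,c,u,v, 9 if k=="jar" else 16)
      except ValueError: a,b=u,v;s=0
      print(n,k,c,(a.__round__(1),b.__round__(1)),s,ray(d,a,b,z).round(1)[:2],zpt(d,a,b).round(1))
E
```

```text
scene jar red (np.float64(201.1), np.float64(240.9)) 128 [ 469.3 -244.2] [ 468.5 -243.8   78.3]
scene jar yellow (np.float64(239.6), np.float64(275.8)) 159 [ 590.9 -238.3] [ 591.1 -238.4   80.4]
scene jar green (np.float64(292.9), np.float64(237.0)) 112 [606.9 -90.2] [606.1 -89.2  77.7]
scene jar blue (np.float64(154.7), np.float64(288.0)) 129 [ 486.1 -383.3] [ 486.4 -383.3   80.5]
scene jar gold (np.float64(261.6), np.float64(200.0)) 290 [486.2 -70.7] [486.6 -71.1  80.8]
scene card red (np.float64(364.2), np.float64(152.5)) 280 [541.2 283.1] [541.2 283.    6.1]
scene card yellow (np.float64(357.6), np.float64(184.9)) 414 [597.7 179.4] [597.5 179.9   5.4]
scene card green (np.float64(382.3), np.float64(172.9)) 317 [620.3 259.6] [619.9 260.7   4.6]
side jar red (np.float64(294.9), np.float64(154.0)) 47 [ 471.5 -246.2] [ 473.3 -248.4   77.9]
side jar yellow (np.float64(265.5), np.float64(139.2)) 46 [ 592.5 -240.4] [ 594.6 -242.5   77.9]
side jar green (np.float64(228.6), np.float64(157.8)) 35 [607.8 -91.5] [608.5 -92.2  79.3]
side jar blue (np.float64(319.1), np.float64(133.1)) 30 [ 487.8 -385.8] [ 486.5 -384.    81.6]
side jar gold (np.float64(251.8), np.float64(179.7)) 197 [482.5 -67.6] [482.7 -67.8  79.8]
side card red (np.float64(144.6), np.float64(248.7)) 290 [553.  274.6] [555.1 273.7   3.5]
side card yellow (np.float64(162.2), np.float64(219.0)) 233 [609.8 174. ] [609.7 174.    6.1]
side card green (np.float64(135.3), np.float64(229.6)) 244 [631.2 251.7] [633.1 250.9   3.9]
```

```bash
python3 - <<'E'
from loc import *
for n in ("scene","side"):
  d=dict(np.load(n+"0.npz")); f=192/np.tan(np.radians(d["vfov"]/2)); z=d["z_map"]; v,u=np.mgrid[:384,:512]
  X=np.stack([(u-d["cx"])/f*z,(v-d["cy"])/f*z,z],-1).reshape(-1,3)-d["t"]; X=X@d["R"]
  print(n,"cam",(-d["R"].T@d["t"]).round())
  for lo in (22,30):
    m=(X[:,2]>lo)&(X[:,2]<39)&(z.ravel()>0)&(np.hypot(X[:,0]-587,X[:,1]-231)<135)
    r=cv2.minAreaRect(X[m,:2].astype(np.float32)); print(lo,m.sum(),r)
E
```

```text
scene cam [ 861. -428.  873.]
22 1034 ((571.94091796875, 224.64144897460938), (170.58164978027344, 172.4990234375), 73.35195922851562)
30 498 ((571.2721557617188, 224.87417602539062), (171.11209106445312, 170.47979736328125), 73.61402893066406)
side cam [-234.  616.  930.]
22 912 ((571.7720947265625, 227.261962890625), (168.3176727294922, 176.46340942382812), 73.47016906738281)
30 427 ((571.2080688476562, 227.3201904296875), (168.3920135498047, 173.0421905517578), 73.57445526123047)
```

Call:
{"op": "drive_tool", "data": {
  "series": [
    [0.027, -0.017, 0, 0, 0, 0],
    [0.027, -0.017, 0, 0, 0, 0],
    [0.027, -0.017, 0, 0, 0, 0],
    [0.027, -0.017, 0, 0, 0, 0],
    [0.027, -0.017, 0, 0, 0, 0],
    [0.027, -0.017, 0, 0, 0, 0],
    [0.027, -0.017, 0, 0, 0, 0],
    [0.027, -0.017, 0, 0, 0, 0]
  ],
  "fingers": 1
}}

```text
time: 0.77
ee_pos: [400.9, -352.6, 205.3]
eef_rot: [0.977, 0.214, -0.0, -0.0]
force: [0.2, -0.3, 0.1]
opening: 93.8
grip_force: 0.0
```

Call:
{"op": "drive_tool", "data": {
  "series": [
    [0.027, -0.017, 0, 0, 0, 0],
    [0.027, -0.017, 0, 0, 0, 0],
    [0.027, -0.017, 0, 0, 0, 0],
    [0.028, -0.018, 0, 0, 0, 0],
    [0, 0, 0, 0, 0, 0],
    [0, 0, 0, 0, 0, 0],
    [0, 0, 0, 0, 0, 0]
  ]
}}

```text
time: 1.35
ee_pos: [470.3, -246.3, 205.2]
eef_rot: [0.977, 0.214, -0.0, -0.0]
force: [0.2, -0.3, 0.9]
opening: 93.9
grip_force: 0.0
```

```bash
cat > delta.py <<'E'
import sys
from cell import manip
from scipy.spatial.transform import Rotation as Ro
import numpy as np
# shift in tool axes (m) from the measured pose to a world target in mm
t=np.array(list(map(float,sys.argv[1:4]))); o=manip.get_obs(); R=Ro.from_quat(o["eef_rot"])
print(o["time"],o["ee_pos"].round(1),R.as_matrix().round(3).tolist(),"delta",(R.inv().apply(t-o["ee_pos"])/1000).round(4))
E
python3 delta.py 470.4 -245.2 39; python3 - <<'E'
from cell import eyes
import cv2,numpy as np
d=eyes.camera("wrist"); cv2.imwrite("pics/w1.png",d["color"][...,::-1]); np.savez("w1.npz",**d); print(d["vfov"],d["cx"],d["cy"])
E
```

```text
1.35 [ 470.3 -246.3  205.2] [[0.909, 0.418, -0.001], [0.418, -0.909, 0.0], [-0.001, -0.0, -1.0]] delta [ 0.0006 -0.0009  0.1662]
65.70646984690485 253.88079516173923 192.8064664531698
```

View pics/w1.png

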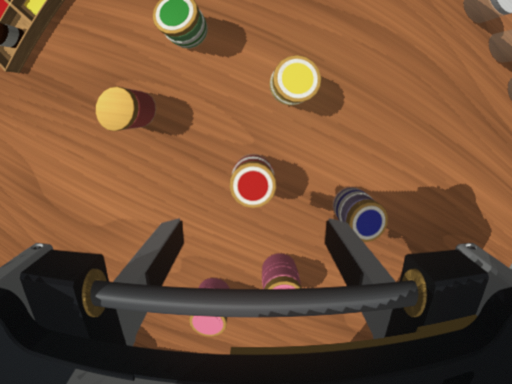

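The wrist view shows the red sticker at (253,185), midway between the fingers in columns (180 and 328, midpoint 254). The fingers are clear of blue at (362,220) and pink at (280,270). I'll descend and grip.

Call:
{"op": "drive_tool", "data": {
  "series": [
    [0, -0.001, 0.03, 0, 0, 0],
    [0, 0, 0.03, 0, 0, 0],
    [0, 0, 0.03, 0, 0, 0],
    [0, 0, 0.03, 0, 0, 0],
    [0, 0, 0.025, 0, 0, 0],
    [0, 0, 0.02, 0, 0, 0],
    [0, 0, 0, 0, 0, 0],
    [0, 0, 0, 0, 0, 0]
  ]
}}

```text
time: 2.07
ee_pos: [469.4, -245.6, 40.2]
eef_rot: [0.977, 0.213, -0.001, -0.0]
force: [1.1, 0.5, 1.0]
opening: 94.1
grip_force: 0.0
```

Call:
{"op": "drive_tool", "data": {
  "series": [
    [0, 0, 0, 0, 0, 0],
    [0, 0, 0, 0, 0, 0],
    [0, 0, 0, 0, 0, 0],
    [0, 0, 0, 0, 0, 0],
    [0, 0, 0, 0, 0, 0],
    [0, 0, 0, 0, 0, 0],
    [0, 0, 0, 0, 0, 0],
    [0, 0, 0, 0, 0, 0]
  ],
  "fingers": 0
}}

```text
time: 2.73
ee_pos: [470.3, -245.0, 40.6]
eef_rot: [0.977, 0.214, 0.0, 0.0]
force: [0.1, 0.7, 2.5]
opening: 49.4
grip_force: 30.0
```

Call:
{"op": "drive_tool", "data": {
  "series": [
    [0, 0, -0.01, 0, 0, 0],
    [0, 0, -0.02, 0, 0, 0],
    [0, 0, -0.025, 0, 0, 0],
    [0, 0, -0.03, 0, 0, 0],
    [0, 0, -0.03, 0, 0, 0],
    [0, 0, -0.025, 0, 0, 0],
    [0, 0, -0.02, 0, 0, 0],
    [0, 0, 0, 0, 0, 0]
  ]
}}

```text
time: 3.4
ee_pos: [471.7, -245.6, 204.9]
eef_rot: [0.977, 0.214, 0.002, 0.002]
force: [0.5, 0.2, -1.5]
opening: 49.4
grip_force: 30.0
```

Call:
{"op": "drive_tool", "data": {
  "series": [
    [0.009, -0.014, 0, 0, 0, 0],
    [0.014, -0.022, 0, 0, 0, 0],
    [0.018, -0.028, 0, 0, 0, 0],
    [0.018, -0.028, 0, 0, 0, 0],
    [0.018, -0.028, 0, 0, 0, 0],
    [0.018, -0.028, 0, 0, 0, 0],
    [0.018, -0.028, 0, 0, 0, 0],
    [0.018, -0.028, 0, 0, 0, 0]
  ]
}}

```text
time: 4.07
ee_pos: [503.6, -3.3, 200.2]
eef_rot: [0.977, 0.214, -0.0, -0.0]
force: [0.9, 0.4, -2.3]
opening: 49.5
grip_force: 30.0
```

Call:
{"op": "drive_tool", "data": {
  "series": [
    [0.018, -0.028, 0, 0, 0, 0],
    [0.018, -0.028, 0, 0, 0, 0],
    [0.018, -0.028, 0, 0, 0, 0],
    [0.018, -0.028, 0, 0, 0, 0],
    [0.018, -0.028, 0, 0, 0, 0],
    [0.018, -0.028, 0, 0, 0, 0],
    [0.018, -0.028, 0, 0, 0, 0],
    [0.014, -0.022, 0, 0, 0, 0]
  ]
}}

```text
time: 4.73
ee_pos: [539.6, 254.2, 200.0]
eef_rot: [0.977, 0.214, -0.0, -0.0]
force: [-0.0, -0.5, -2.4]
opening: 49.6
grip_force: 30.0
```

Call:
{"op": "drive_tool", "data": {
  "series": [
    [0.009, -0.014, 0, 0, 0, 0],
    [0.005, -0.007, 0, 0, 0, 0],
    [0, 0, 0, 0, 0, 0],
    [0, 0, 0, 0, 0, 0],
    [0, 0, 0, 0, 0, 0],
    [0, 0, 0, 0, 0, 0]
  ]
}}

```text
time: 5.23
ee_pos: [544.5, 275.0, 200.5]
eef_rot: [0.977, 0.213, -0.0, 0.0]
force: [-0.0, -0.2, -2.3]
opening: 49.5
grip_force: 30.0
```

```bash
python3 delta.py 543.8 276.9 46.6; python3 - <<'E'
from cell import eyes
import cv2
d=eyes.camera("side"); cv2.imwrite("pics/s2.png",d["color"][...,::-1])
E
```

```text
5.2333 [544.5 275.  200.5] [[0.909, 0.416, 0.0], [0.416, -0.909, -0.001], [-0.0, 0.001, -1.0]] delta [ 0.0002 -0.0021  0.1539]
```

View pics/s2.png

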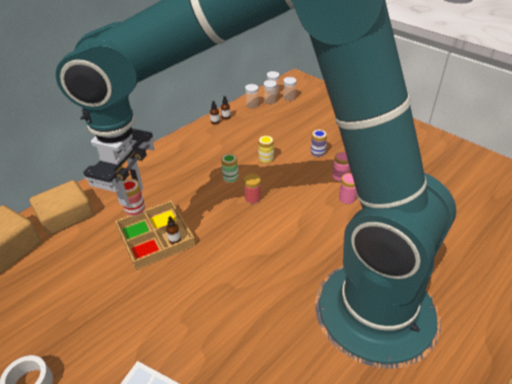

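The side view shows the red jar held upright at (130,195), above the tray. The tray, bottle and other jars are where they were.

Call:
{"op": "drive_tool", "data": {
  "series": [
    [0, -0.002, 0.02, 0, 0, 0],
    [0, 0, 0.03, 0, 0, 0],
    [0, 0, 0.03, 0, 0, 0],
    [0, 0, 0.025, 0, 0, 0],
    [0, 0, 0.02, 0, 0, 0],
    [0, 0, 0.015, 0, 0, 0],
    [0, 0, 0.008, 0, 0, 0],
    [0, 0, 0, 0, 0, 0]
  ]
}}

```text
time: 5.95
ee_pos: [542.8, 277.4, 51.1]
eef_rot: [0.977, 0.213, -0.001, 0.0]
force: [1.0, -0.4, -1.6]
opening: 49.7
grip_force: 30.0
```

Call:
{"op": "drive_tool", "data": {
  "series": [
    [0, 0, 0.003, 0, 0, 0],
    [0, 0, 0.002, 0, 0, 0],
    [0, 0, 0, 0, 0, 0],
    [0, 0, 0, 0, 0, 0]
  ]
}}

```text
time: 6.28
ee_pos: [543.8, 278.5, 48.2]
eef_rot: [0.977, 0.214, 0.0, -0.0]
force: [0.3, -1.2, -2.2]
opening: 49.5
grip_force: 30.0
```

Call:
{"op": "drive_tool", "data": {
  "series": [
    [0, 0, 0.001, 0, 0, 0],
    [0, 0, 0.001, 0, 0, 0],
    [0, 0, 0, 0, 0, 0],
    [0, 0, 0, 0, 0, 0]
  ]
}}

```text
time: 6.62
ee_pos: [543.8, 278.6, 46.6]
eef_rot: [0.977, 0.214, 0.001, -0.0]
force: [-3.3, -3.1, 12.3]
opening: 49.8
grip_force: 30.0
```

Contact. Next: release, lift, and move to yellow (591.7, −239.3).

Call:
{"op": "drive_tool", "data": {
  "series": [
    [0, 0, -0.001, 0, 0, 0],
    [0, 0, 0, 0, 0, 0],
    [0, 0, 0, 0, 0, 0],
    [0, 0, 0, 0, 0, 0],
    [0, 0, 0, 0, 0, 0],
    [0, 0, 0, 0, 0, 0]
  ],
  "fingers": 0.9
}}

```text
time: 7.12
ee_pos: [543.4, 278.4, 46.4]
eef_rot: [0.977, 0.214, -0.0, -0.0]
force: [-0.1, 0.5, 0.5]
opening: 83.8
grip_force: 0.0
```

Call:
{"op": "drive_tool", "data": {
  "series": [
    [0, 0, -0.01, 0, 0, 0],
    [0, 0, -0.02, 0, 0, 0],
    [0, 0, -0.03, 0, 0, 0],
    [0, 0, -0.03, 0, 0, 0],
    [0, 0, -0.03, 0, 0, 0],
    [0, 0, -0.03, 0, 0, 0],
    [0, 0, 0, 0, 0, 0],
    [0, 0, 0, 0, 0, 0]
  ]
}}

```text
time: 7.78
ee_pos: [544.1, 278.8, 198.7]
eef_rot: [0.977, 0.214, 0.002, -0.0]
force: [-0.1, 0.5, -0.5]
opening: 85.1
grip_force: 0.0
```

```bash
python3 delta.py 591.7 -239.3 39
```

```text
7.7833 [544.1 278.8 198.7] [[0.909, 0.418, 0.003], [0.418, -0.909, 0.001], [0.003, 0.0, -1.0]] delta [-0.1736  0.4906  0.1591]
```

Call:
{"op": "drive_tool", "data": {
  "series": [
    [-0.01, 0.028, 0, 0, 0, 0],
    [-0.011, 0.031, 0, 0, 0, 0],
    [-0.011, 0.031, 0, 0, 0, 0],
    [-0.011, 0.031, 0, 0, 0, 0],
    [-0.011, 0.031, 0, 0, 0, 0],
    [-0.011, 0.031, 0, 0, 0, 0],
    [-0.011, 0.031, 0, 0, 0, 0],
    [-0.011, 0.031, 0, 0, 0, 0]
  ],
  "fingers": 1
}}

```text
time: 8.45
ee_pos: [566.0, 17.8, 195.7]
eef_rot: [0.977, 0.214, -0.001, -0.0]
force: [0.7, -0.3, -0.4]
opening: 94.0
grip_force: 0.0
```

Call:
{"op": "drive_tool", "data": {
  "series": [
    [-0.011, 0.031, 0, 0, 0, 0],
    [-0.011, 0.031, 0, 0, 0, 0],
    [-0.011, 0.031, 0, 0, 0, 0],
    [-0.011, 0.031, 0, 0, 0, 0],
    [-0.011, 0.031, 0, 0, 0, 0],
    [-0.011, 0.031, 0, 0, 0, 0],
    [-0.011, 0.031, 0, 0, 0, 0],
    [-0.01, 0.028, 0, 0, 0, 0]
  ]
}}

```text
time: 9.12
ee_pos: [589.2, -241.5, 195.5]
eef_rot: [0.977, 0.213, -0.001, -0.0]
force: [-0.2, -0.2, 0.2]
opening: 93.7
grip_force: 0.0
```

Call:
{"op": "drive_tool", "data": {
  "series": [
    [0, 0, 0, 0, 0, 0],
    [0, 0, 0, 0, 0, 0],
    [0, 0, 0, 0, 0, 0]
  ]
}}

```text
time: 9.37
ee_pos: [589.6, -238.6, 195.7]
eef_rot: [0.977, 0.214, -0.0, -0.001]
force: [-0.2, 0.1, -0.1]
opening: 94.1
grip_force: 0.0
```

```bash
python3 delta.py 591.7 -239.3 39;  python3 - <<'E'
from cell import eyes
import cv2
d=eyes.camera("scene"); cv2.imwrite("pics/s3.png",d["color"][...,::-1])
E
```

```text
9.3667 [ 589.6 -238.6  195.7] [[0.908, 0.418, -0.001], [0.418, -0.908, 0.001], [-0.001, -0.001, -1.0]] delta [0.0017 0.0018 0.1567]
```

View pics/s3.png

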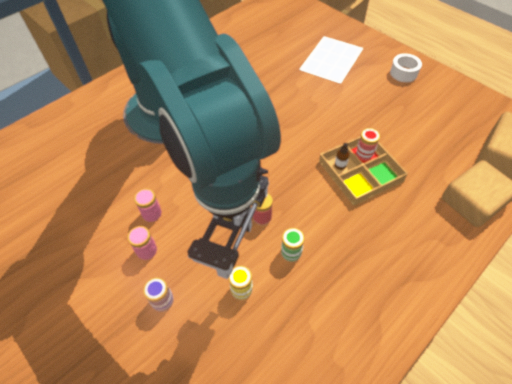

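The red jar stands upright in its cell with the sticker at (370,134). The bottle at (342,157) is undisturbed, and the gripper is above yellow at (240,275). Descending.

Call:
{"op": "drive_tool", "data": {
  "series": [
    [0.002, 0.002, 0.02, 0, 0, 0],
    [0, 0, 0.03, 0, 0, 0],
    [0, 0, 0.03, 0, 0, 0],
    [0, 0, 0.03, 0, 0, 0],
    [0, 0, 0.025, 0, 0, 0],
    [0, 0, 0.02, 0, 0, 0],
    [0, 0, 0, 0, 0, 0],
    [0, 0, 0, 0, 0, 0]
  ]
}}

```text
time: 10.08
ee_pos: [592.4, -239.1, 41.2]
eef_rot: [0.977, 0.214, -0.001, -0.001]
force: [-0.3, -0.7, 1.2]
opening: 93.9
grip_force: 0.0
```

Call:
{"op": "drive_tool", "data": {
  "series": [
    [0, 0, 0, 0, 0, 0],
    [0, 0, 0, 0, 0, 0],
    [0, 0, 0, 0, 0, 0],
    [0, 0, 0, 0, 0, 0],
    [0, 0, 0, 0, 0, 0],
    [0, 0, 0, 0, 0, 0],
    [0, 0, 0, 0, 0, 0],
    [0, 0, 0, 0, 0, 0]
  ],
  "fingers": 0
}}

```text
time: 10.75
ee_pos: [592.6, -240.4, 41.6]
eef_rot: [0.977, 0.214, -0.0, -0.0]
force: [-0.9, 0.9, 2.3]
opening: 49.7
grip_force: 30.0
```

Call:
{"op": "drive_tool", "data": {
  "series": [
    [0, 0, -0.01, 0, 0, 0],
    [0, 0, -0.02, 0, 0, 0],
    [0, 0, -0.025, 0, 0, 0],
    [0, 0, -0.03, 0, 0, 0],
    [0, 0, -0.03, 0, 0, 0],
    [0, 0, -0.025, 0, 0, 0],
    [0, 0, -0.02, 0, 0, 0],
    [0, 0, 0, 0, 0, 0]
  ]
}}

```text
time: 11.42
ee_pos: [594.2, -241.0, 206.5]
eef_rot: [0.977, 0.214, 0.002, 0.002]
force: [0.7, -0.0, -2.4]
opening: 49.6
grip_force: 30.0
```

```bash
python3 delta.py 599.2 175.1 46
```

```text
11.4167 [ 594.2 -241.   206.5] [[0.909, 0.418, 0.006], [0.418, -0.909, -0.002], [0.004, 0.004, -1.0]] delta [ 0.1777 -0.3767  0.1596]
```

Call:
{"op": "drive_tool", "data": {
  "series": [
    [0.007, -0.015, 0, 0, 0, 0],
    [0.014, -0.029, 0, 0, 0, 0],
    [0.014, -0.029, 0, 0, 0, 0],
    [0.014, -0.029, 0, 0, 0, 0],
    [0.014, -0.029, 0, 0, 0, 0],
    [0.014, -0.029, 0, 0, 0, 0],
    [0.014, -0.029, 0, 0, 0, 0],
    [0.014, -0.029, 0, 0, 0, 0]
  ]
}}

```text
time: 12.08
ee_pos: [596.3, 2.9, 201.1]
eef_rot: [0.977, 0.214, -0.0, -0.0]
force: [0.3, 0.1, -2.7]
opening: 49.5
grip_force: 30.0
```

Call:
{"op": "drive_tool", "data": {
  "series": [
    [0.014, -0.029, 0, 0, 0, 0],
    [0.014, -0.029, 0, 0, 0, 0],
    [0.014, -0.029, 0, 0, 0, 0],
    [0.014, -0.029, 0, 0, 0, 0],
    [0.014, -0.029, 0, 0, 0, 0],
    [0.005, -0.011, 0, 0, 0, 0],
    [0, 0, 0, 0, 0, 0],
    [0, 0, 0, 0, 0, 0]
  ]
}}

```text
time: 12.75
ee_pos: [599.6, 174.6, 200.9]
eef_rot: [0.977, 0.214, -0.001, 0.0]
force: [0.0, -0.3, -2.5]
opening: 49.5
grip_force: 30.0
```

Call:
{"op": "drive_tool", "data": {
  "series": [
    [0, 0, 0, 0, 0, 0],
    [0, 0, 0, 0, 0, 0]
  ]
}}

```text
time: 12.92
ee_pos: [600.1, 172.9, 201.3]
eef_rot: [0.977, 0.213, -0.0, 0.0]
force: [0.0, 0.1, -1.4]
opening: 49.8
grip_force: 30.0
```

```bash
python3 delta.py 599.2 175.1 47.6
```

```text
12.9167 [600.1 172.9 201.3] [[0.909, 0.416, -0.0], [0.416, -0.909, -0.001], [-0.0, 0.0, -1.0]] delta [ 1.000e-04 -2.500e-03  1.537e-01]
```

Call:
{"op": "drive_tool", "data": {
  "series": [
    [0, -0.002, 0.02, 0, 0, 0],
    [0, 0, 0.03, 0, 0, 0],
    [0, 0, 0.03, 0, 0, 0],
    [0, 0, 0.025, 0, 0, 0],
    [0, 0, 0.02, 0, 0, 0],
    [0, 0, 0.015, 0, 0, 0],
    [0, 0, 0.008, 0, 0, 0],
    [0, 0, 0, 0, 0, 0]
  ]
}}

```text
time: 13.58
ee_pos: [598.4, 175.1, 51.9]
eef_rot: [0.977, 0.213, -0.001, 0.0]
force: [0.3, -0.1, -1.8]
opening: 49.6
grip_force: 30.0
```

Call:
{"op": "drive_tool", "data": {
  "series": [
    [0, 0, 0.003, 0, 0, 0],
    [0, 0, 0.002, 0, 0, 0],
    [0, 0, 0, 0, 0, 0],
    [0, 0, 0, 0, 0, 0]
  ]
}}

```text
time: 13.92
ee_pos: [599.5, 176.3, 49.1]
eef_rot: [0.977, 0.214, 0.0, -0.0]
force: [0.1, 1.0, -2.6]
opening: 49.6
grip_force: 30.0
```

Call:
{"op": "drive_tool", "data": {
  "series": [
    [0, 0, 0.001, 0, 0, 0],
    [0, 0, 0, 0, 0, 0],
    [0, 0, 0, 0, 0, 0]
  ]
}}

```text
time: 14.17
ee_pos: [599.2, 176.4, 47.6]
eef_rot: [0.977, 0.214, 0.0, -0.0]
force: [-0.1, 0.3, -2.2]
opening: 50.0
grip_force: 30.0
```

Call:
{"op": "drive_tool", "data": {
  "series": [
    [0, 0, 0.001, 0, 0, 0],
    [0, 0, 0, 0, 0, 0],
    [0, 0, 0, 0, 0, 0]
  ]
}}

```text
time: 14.42
ee_pos: [599.3, 176.5, 47.5]
eef_rot: [0.977, 0.214, 0.0, 0.0]
force: [-6.2, -2.7, 13.7]
opening: 49.9
grip_force: 30.0
```

Contact. Release and lift.

Call:
{"op": "drive_tool", "data": {
  "series": [
    [0, 0, -0.001, 0, 0, 0],
    [0, 0, 0, 0, 0, 0],
    [0, 0, 0, 0, 0, 0],
    [0, 0, 0, 0, 0, 0],
    [0, 0, 0, 0, 0, 0],
    [0, 0, 0, 0, 0, 0]
  ],
  "fingers": 0.9
}}

```text
time: 14.92
ee_pos: [599.1, 176.3, 47.3]
eef_rot: [0.977, 0.214, -0.0, -0.0]
force: [0.1, 0.3, -0.2]
opening: 83.5
grip_force: 0.0
```

Call:
{"op": "drive_tool", "data": {
  "series": [
    [0, 0, -0.01, 0, 0, 0],
    [0, 0, -0.02, 0, 0, 0],
    [0, 0, -0.03, 0, 0, 0],
    [0, 0, -0.03, 0, 0, 0],
    [0, 0, -0.03, 0, 0, 0],
    [0, 0, -0.03, 0, 0, 0],
    [0, 0, 0, 0, 0, 0],
    [0, 0, 0, 0, 0, 0]
  ]
}}

```text
time: 15.58
ee_pos: [599.8, 176.6, 199.7]
eef_rot: [0.977, 0.214, 0.002, -0.0]
force: [-1.3, -0.3, -0.7]
opening: 84.7
grip_force: 0.0
```

```bash
python3 delta.py 607.3 -90.8 40
```

```text
15.5833 [599.8 176.6 199.7] [[0.909, 0.418, 0.003], [0.418, -0.909, 0.001], [0.003, 0.001, -1.0]] delta [-0.1054  0.246   0.1595]
```

Call:
{"op": "drive_tool", "data": {
  "series": [
    [-0.013, 0.031, 0, 0, 0, 0],
    [-0.013, 0.031, 0, 0, 0, 0],
    [-0.013, 0.031, 0, 0, 0, 0],
    [-0.013, 0.031, 0, 0, 0, 0],
    [-0.013, 0.031, 0, 0, 0, 0],
    [-0.013, 0.031, 0, 0, 0, 0],
    [-0.013, 0.031, 0, 0, 0, 0],
    [-0.013, 0.03, 0, 0, 0, 0]
  ],
  "fingers": 1
}}

```text
time: 16.25
ee_pos: [607.0, -93.3, 196.6]
eef_rot: [0.977, 0.214, -0.001, -0.0]
force: [0.9, -0.2, -0.5]
opening: 94.2
grip_force: 0.0
```

Call:
{"op": "drive_tool", "data": {
  "series": [
    [0, 0, 0, 0, 0, 0],
    [0, 0, 0, 0, 0, 0],
    [0, 0, 0, 0, 0, 0],
    [0, 0, 0, 0, 0, 0]
  ]
}}

```text
time: 16.58
ee_pos: [607.6, -90.1, 197.1]
eef_rot: [0.977, 0.215, -0.0, -0.0]
force: [0.3, -0.1, -0.2]
opening: 94.4
grip_force: 0.0
```

```bash
python3 delta.py 607.3 -90.8 40
```

```text
16.5833 [607.6 -90.1 197.1] [[0.908, 0.419, -0.001], [0.419, -0.908, 0.001], [-0.0, -0.001, -1.0]] delta [-0.0005  0.0007  0.1571]
```

Call:
{"op": "drive_tool", "data": {
  "series": [
    [0, 0, 0.02, 0, 0, 0],
    [0, 0, 0.03, 0, 0, 0],
    [0, 0, 0.03, 0, 0, 0],
    [0, 0, 0.03, 0, 0, 0],
    [0, 0, 0.027, 0, 0, 0],
    [0, 0, 0.02, 0, 0, 0],
    [0, 0, 0, 0, 0, 0],
    [0, 0, 0, 0, 0, 0]
  ]
}}

```text
time: 17.25
ee_pos: [607.4, -90.3, 40.2]
eef_rot: [0.977, 0.214, -0.001, -0.001]
force: [1.0, 0.2, 0.6]
opening: 94.1
grip_force: 0.0
```

Call:
{"op": "drive_tool", "data": {
  "series": [
    [0, 0, 0, 0, 0, 0],
    [0, 0, 0, 0, 0, 0],
    [0, 0, 0, 0, 0, 0],
    [0, 0, 0, 0, 0, 0],
    [0, 0, 0, 0, 0, 0],
    [0, 0, 0, 0, 0, 0],
    [0, 0, 0, 0, 0, 0],
    [0, 0, 0, 0, 0, 0]
  ],
  "fingers": 0
}}

```text
time: 17.92
ee_pos: [607.8, -91.5, 40.6]
eef_rot: [0.977, 0.214, 0.0, -0.0]
force: [-1.2, -0.6, 2.4]
opening: 49.7
grip_force: 30.0
```

Call:
{"op": "drive_tool", "data": {
  "series": [
    [0, 0, -0.01, 0, 0, 0],
    [0, 0, -0.02, 0, 0, 0],
    [0, 0, -0.025, 0, 0, 0],
    [0, 0, -0.03, 0, 0, 0],
    [0, 0, -0.03, 0, 0, 0],
    [0, 0, -0.025, 0, 0, 0],
    [0, 0, -0.02, 0, 0, 0],
    [0, 0, 0, 0, 0, 0]
  ]
}}

```text
time: 18.58
ee_pos: [609.4, -91.6, 205.3]
eef_rot: [0.977, 0.214, 0.003, 0.001]
force: [1.7, -0.5, -1.3]
opening: 49.3
grip_force: 30.0
```

```bash
python3 delta.py 622.4 253.7 46
```

```text
18.5833 [609.4 -91.6 205.3] [[0.909, 0.418, 0.006], [0.418, -0.909, -0.001], [0.005, 0.003, -1.0]] delta [ 0.1553 -0.3088  0.1591]
```

Call:
{"op": "drive_tool", "data": {
  "series": [
    [0.008, -0.015, 0, 0, 0, 0],
    [0.014, -0.028, 0, 0, 0, 0],
    [0.014, -0.028, 0, 0, 0, 0],
    [0.014, -0.028, 0, 0, 0, 0],
    [0.014, -0.028, 0, 0, 0, 0],
    [0.014, -0.028, 0, 0, 0, 0],
    [0.014, -0.028, 0, 0, 0, 0],
    [0.014, -0.028, 0, 0, 0, 0]
  ]
}}

```text
time: 19.25
ee_pos: [615.4, 145.8, 200.1]
eef_rot: [0.977, 0.214, -0.0, -0.0]
force: [-0.3, -0.4, -1.6]
opening: 49.7
grip_force: 30.0
```

Call:
{"op": "drive_tool", "data": {
  "series": [
    [0.014, -0.028, 0, 0, 0, 0],
    [0.014, -0.028, 0, 0, 0, 0],
    [0.014, -0.028, 0, 0, 0, 0],
    [0.009, -0.014, 0, 0, 0, 0],
    [0, 0, 0, 0, 0, 0],
    [0, 0, 0, 0, 0, 0],
    [0, 0, 0, 0, 0, 0],
    [0, 0, 0, 0, 0, 0]
  ]
}}

```text
time: 19.92
ee_pos: [621.7, 253.2, 200.3]
eef_rot: [0.977, 0.213, -0.0, 0.0]
force: [0.0, 0.0, -1.9]
opening: 49.8
grip_force: 30.0
```

```bash
python3 delta.py 622.4 253.7 46.6
```

```text
19.9167 [621.7 253.2 200.3] [[0.909, 0.416, -0.0], [0.416, -0.909, -0.001], [-0.0, 0.001, -1.0]] delta [ 0.0009 -0.0002  0.1537]
```

Call:
{"op": "drive_tool", "data": {
  "series": [
    [0, 0, 0.02, 0, 0, 0],
    [0, 0, 0.03, 0, 0, 0],
    [0, 0, 0.03, 0, 0, 0],
    [0, 0, 0.025, 0, 0, 0],
    [0, 0, 0.02, 0, 0, 0],
    [0, 0, 0.015, 0, 0, 0],
    [0, 0, 0.008, 0, 0, 0],
    [0, 0, 0, 0, 0, 0]
  ]
}}

```text
time: 20.58
ee_pos: [620.9, 253.9, 51.2]
eef_rot: [0.977, 0.213, -0.001, 0.0]
force: [0.3, 0.3, -1.5]
opening: 49.7
grip_force: 30.0
```

Call:
{"op": "drive_tool", "data": {
  "series": [
    [0, 0, 0.003, 0, 0, 0],
    [0, 0, 0.002, 0, 0, 0],
    [0, 0, 0.001, 0, 0, 0],
    [0, 0, 0, 0, 0, 0],
    [0, 0, 0, 0, 0, 0]
  ]
}}

```text
time: 21.0
ee_pos: [621.6, 254.9, 47.0]
eef_rot: [0.977, 0.214, 0.0, -0.0]
force: [-0.4, -1.3, -1.4]
opening: 49.5
grip_force: 30.0
```

Call:
{"op": "drive_tool", "data": {
  "series": [
    [0, 0, 0.001, 0, 0, 0],
    [0, 0, 0, 0, 0, 0],
    [0, 0, 0, 0, 0, 0]
  ]
}}

```text
time: 21.25
ee_pos: [621.8, 255.0, 46.6]
eef_rot: [0.977, 0.214, 0.001, -0.0]
force: [-3.3, -1.6, 9.1]
opening: 49.5
grip_force: 30.0
```

Call:
{"op": "drive_tool", "data": {
  "series": [
    [0, 0, -0.001, 0, 0, 0],
    [0, 0, 0, 0, 0, 0],
    [0, 0, 0, 0, 0, 0],
    [0, 0, 0, 0, 0, 0],
    [0, 0, 0, 0, 0, 0],
    [0, 0, 0, 0, 0, 0]
  ],
  "fingers": 0.9
}}

```text
time: 21.75
ee_pos: [621.3, 254.8, 46.4]
eef_rot: [0.977, 0.214, -0.0, -0.0]
force: [0.5, -0.4, 0.4]
opening: 83.7
grip_force: 0.0
```

Call:
{"op": "drive_tool", "data": {
  "series": [
    [0, 0, -0.01, 0, 0, 0],
    [0, 0, -0.02, 0, 0, 0],
    [0, 0, -0.03, 0, 0, 0],
    [0, 0, -0.03, 0, 0, 0],
    [0, 0, -0.03, 0, 0, 0],
    [0, 0, -0.03, 0, 0, 0],
    [0, 0, -0.03, 0, 0, 0],
    [0, 0, 0, 0, 0, 0]
  ]
}}

```text
time: 22.42
ee_pos: [623.2, 256.0, 233.6]
eef_rot: [0.977, 0.214, 0.004, -0.001]
force: [1.0, 0.8, 0.9]
opening: 84.7
grip_force: 0.0
```

Call:
{"op": "drive_tool", "data": {
  "series": [
    [-0.02, 0.03, 0, 0, 0, 0],
    [-0.02, 0.03, 0, 0, 0, 0],
    [-0.02, 0.03, 0, 0, 0, 0],
    [-0.02, 0.03, 0, 0, 0, 0],
    [-0.02, 0.03, 0, 0, 0, 0],
    [-0.02, 0.03, 0, 0, 0, 0],
    [0, 0, 0, 0, 0, 0],
    [0, 0, 0, 0, 0, 0]
  ]
}}

```text
time: 23.08
ee_pos: [587.4, 38.9, 227.2]
eef_rot: [0.977, 0.212, 0.0, 0.0]
force: [0.3, 0.2, 0.5]
opening: 85.0
grip_force: 0.0
```

```bash
python3 - <<'E'
from cell import eyes
from loc import *
d=eyes.camera("scene"); cv2.imwrite("pics/s4.png",d["color"][...,::-1])
g={"red":(370,134,543.8,276.9),"yellow":(361,165,599.2,175.1),"green":(388,152,622.4,253.7)}
for c,(u,v,x,y) in g.items():
    (a,b),s=blob(d,c,u,v,9); p=ray(d,a,b,86); print(c,a,b,s,p.round(1),zpt(d,a,b).round(1),np.hypot(p[0]-x,p[1]-y).round(1))
for c,u,v in (("blue",155,288),("gold",262,200)):
    (a,b),s=blob(d,c,u,v,9); print(c,s,ray(d,a,b,80).round(1))
E
```

```text
red 370.15942028985506 134.40579710144928 69 [543.4 279.1  86. ] [543.2 279.7  85.3] 2.2
yellow 363.39080459770116 167.10344827586206 87 [598.4 177.5  86. ] [598.2 177.8  85.5] 2.5
green 389.2096774193548 155.0483870967742 62 [620.9 255.8  86. ] [621.1 255.3  86.6] 2.6
blue 16 [ 486.2 -375.9   80. ]
gold 297 [485.9 -70.5  80. ]
```

View pics/s4.png

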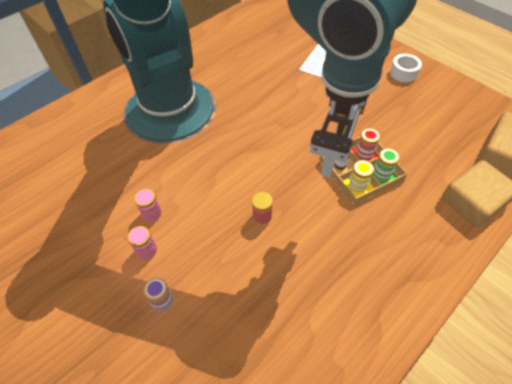

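All three jars stand within 3 mm of their cards at the right height: red at (370,134), yellow at (363,167) and green at (389,155). Plain at (262,201) and blue at (155,288) are unmoved; blue's poor blob (16 px) comes from the arm's shadow. The arm is clear of everything.

```bash
python3 -c "
from cell import workorder
print(workorder.hand_in())"
```

```text
the job is handed in; nothing more can be done
None
```

The job is handed in at about 23 s of the 80 s: the red, yellow and green jars stand upright within 3 mm of their cards, and the blue and unstickered jars are unmoved; the gripper hid the dropper bottle in the last picture, but it was undisturbed after the red placement and the tool stayed clear of it; `hand_in()` returned no verdict.

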